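Put the forming stakes at their own plates

TASK

On the armourer's bench each of three steel stakes stands in the holder of the wrong plate: shift them round, parking one stake in the spare holder on the way, until the ball stake stands at the deep domed elbow plate, the mushroom stake at the shallow saucer-shaped disc and the T-stake at the half-pipe arm plate. Each must be let go standing upright and fully home on its collar, and the spare holder is empty again at the end. Lower the stakes rather than dropping them, and leave the water bottle, the hammer and the rivet tin where they are.

Things in the scene. Friction and masses are not known exactly. Their poses are not given: they have to be found in the camera images.
- ball_stake: Ball stake: steel ball 45 mm across on a neck; its centre 50 mm above the origin. Below: dark collar 44 mm wide, 10 mm high, its underside resting on the holder's top when home; then a tapered round shank 38 mm long, 20 to 10 mm thick, loose in the hole. Origin: axis, collar's underside (52 mm above bench when home); z up. 0.5-0.75 kg. Starts in saucer_station.
- mushroom_stake: Mushroom stake: flat-domed steel head 58 mm across on a neck; upright rim 44 to 56 mm above the origin, top 65. Below: dark collar 44 mm wide, 10 mm high, its underside resting on the holder's top when home; then a tapered round shank 38 mm long, 20 to 10 mm thick, loose in the hole. Origin: axis, collar's underside (52 mm above bench when home); z up. 0.5-0.75 kg. Starts in gutter_station.
- tee_stake: T-stake: level round bar 26 mm thick, 100 mm long, along body y, on a neck; its axis 50 mm above the origin. Below: dark collar 44 mm wide, 10 mm high, its underside resting on the holder's top when home; then a tapered round shank 38 mm long, 20 to 10 mm thick, loose in the hole. Origin: axis, collar's underside (52 mm above bench when home); z up. 0.5-0.75 kg. Starts in dome_station.
- dome_station: Station's stake holder: dark iron block 62 x 62 mm, top 52 mm above the bench, with a central square upright hole 26 mm wide, 40 mm deep, on a fixed wooden board 100 mm wide, 12 mm thick. Origin: hole axis at bench level, z up. On the board, 96 mm to the holder's own +x, lies (fixed) a deep domed steel elbow plate, 84 mm across, 40 mm high. For the ball stake.
- saucer_station: Station's stake holder: dark iron block 62 x 62 mm, top 52 mm above the bench, with a central square upright hole 26 mm wide, 40 mm deep, on a fixed wooden board 100 mm wide, 12 mm thick. Origin: hole axis at bench level, z up. On the board, 96 mm to the holder's own +x, lies (fixed) a shallow saucer-like steel disc, 98 mm across, 12 mm high. For the mushroom stake.
- gutter_station: Station's stake holder: dark iron block 62 x 62 mm, top 52 mm above the bench, with a central square upright hole 26 mm wide, 40 mm deep, on a fixed wooden board 100 mm wide, 12 mm thick. Origin: hole axis at bench level, z up. On the board, 96 mm to the holder's own +x, lies (fixed) a half-pipe steel arm plate, 88 mm long, 72 mm across, 30 mm high. For the T-stake.
- spare_holder: Spare holder for parking a stake, empty at start and end: dark iron block 62 x 62 mm, top 52 mm above the bench, with a central square upright hole 26 mm wide, 40 mm deep, on a fixed wooden board 100 mm wide, 12 mm thick. Origin: hole axis at bench level, z up. No plate on its board, which is only 100 mm long.
- water_bottle: Bystander: loose upright clear water bottle, 66 mm across, 210 mm tall, at the left end of the work. Origin: centre of its underside. Leave it alone.
- hammer: Bystander: loose hammer with a wooden handle, 280 mm long, lying between the robot and the holders on the left. Origin: underside, its x axis runs along the handle to the head. Leave it alone.
- rivet_tin: Bystander: loose open aluminium tin, 72 mm across, 60 mm high, between the robot and the holders on the right. Origin: centre of its underside. Leave it alone.
Not all that is in view belongs to the job. What is shaped like the spare_holder but pink, purple or yellow is not meant.

How it is judged (in metres and radians):
On the way:
1. one of the stakes is parked upright and fully home in the spare holder (((horizontal distance between ball_stake and spare_holder below 0.008 m and height (world z) of ball_stake between 0.046 and 0.056 m and angle between ball_stake's own z axis and vertical below 0.12 rad) or (horizontal distance between mushroom_stake and spare_holder below 0.008 m and height (world z) of mushroom_stake between 0.046 and 0.056 m and angle between mushroom_stake's own z axis and vertical below 0.12 rad) or (horizontal distance between tee_stake and spare_holder below 0.008 m and height (world z) of tee_stake between 0.046 and 0.056 m and angle between tee_stake's own z axis and vertical below 0.12 rad))), for 0.2 s.
At the end, for the whole second after the job is handed in: Ball stake in the dome station's holder, mushroom stake in the saucer station's, T-stake in the gutter station's: each axis within 8 mm of the hole's axis, origin 46 to 56 mm above the bench (seated: 52), upright within 0.12 rad, at rest; so the spare holder is empty (horizontal distance between ball_stake and dome_station below 0.008 m and height (world z) of ball_stake between 0.046 and 0.056 m and angle between each of ball_stake, mushroom_stake, tee_stake's own z axis and vertical below 0.12 rad and linear speed of each of ball_stake, mushroom_stake, tee_stake below 0.02 m/s and angular speed of each of ball_stake, mushroom_stake, tee_stake below 0.2 rad/s and horizontal distance between mushroom_stake and saucer_station below 0.008 m and height (world z) of mushroom_stake between 0.046 and 0.056 m and horizontal distance between tee_stake and gutter_station below 0.008 m and height (world z) of tee_stake between 0.046 and 0.056 m); the robot touches nothing.
It fails at once if a stake is dropped (moves faster than 0.5 m/s while no finger touches it) ((linear speed of ball_stake above 0.5 m/s and contact force between the fingers and ball_stake below 0.05 N) or (linear speed of mushroom_stake above 0.5 m/s and contact force between the fingers and mushroom_stake below 0.05 N) or (linear speed of tee_stake above 0.5 m/s and contact force between the fingers and tee_stake below 0.05 N)).
It fails at once if the water bottle, the hammer or the rivet tin is moved by more than 30 mm, or the bottle tipped (distance of any of water_bottle, hammer, rivet_tin from where it was at the start of the episode above 0.03 m or angle between water_bottle's own z axis and vertical above 0.3 rad).
It also fails if it takes over 96 s, if anything falls off the work surface, if the arm or the gripper's body presses on something with over 40 N, if the wrist force passes 120 N, or if a joint passes its speed limit or range.

ROBOT

A 7-joint arm with a two-finger parallel gripper is mounted at the origin on the work surface. World frame = base frame: x ahead of the robot, y to its left, z up, the work surface at z = 0. Lengths are in mm, angles in rad, forces in N, time in s.
With the tool pointing down it reaches from about 400 to 875 mm from the base axis. Payload 19.3 kg.
Tool frame: the origin (TCP) lies at the very end of the fingers, on their centre line; the grasp point (between the pads) lies 19 mm behind it (grip_point_offset is the z of the grasp point in the tool frame, in mm); z points along the fingers, y is the line along which they close (so a half turn about z gives the same grasp; the last joint's range is limited). The gripper opens to 85 mm and grips with 20 to 120 N. Pads are 22 mm wide; open, the fingers measure 114 mm over their backs; the gripper's body (76 mm by 85 mm) begins 54 mm behind the grasp point. The pads swing forward as they close: fully open they stand 13 mm farther back than shut.
Start: joints at [-1.307, 0.521, -0.036, 1.599, 0.021, 1.021, -0.113], TCP at [204.791, 590.487, 231.291] pointing down, gripper open.
Joint ranges: [-2.91, 2.91], [-0.3, 2.13], [-1.5, 1.42], [0.17, 2.43], [-1.26, 4.41], [0.16, 1.93], [-2.52, 2.52]. Speed limits (rad/s): [1.89, 1.89, 2.39, 2.39, 3.01, 3.01, 3.01].

INTERFACE

Orientations are given as a 3x3 rotation matrix whose columns are the frame's x, y, z axes.
In Python, from workcell import movep, movel, goto_joints, open_gripper, clamp, wait, inverse_kinematics, read_state, camera, PlanningError, finish_job, grip_point_offset gives the robot as it stands. Calls block until the motion is done:
- movep(position, orientation): joint-space move of the TCP to a pose.
- movel(position, frame=None, max_speed=150, guard=None): straight line of the TCP; frame=None keeps the orientation; max_speed is the mean speed in mm/s. With guard (N) it stops when the force on the tool has changed by that much, and returns True; else False.
- goto_joints(angles): joint-space move.
- open_gripper() and clamp(): open the fingers fully, or close them until they stop; the grip force is fixed at half the most.
- wait(seconds).
- inverse_kinematics(position, orientation): joint angles nearest the present ones, or None.
- read_state(): the state.
- camera(name): name is "side" or "top"; returns a dict with "image" (420x560x3 uint8, blue, green, red), "range_z" (420x560 float32, mm along the optical axis (not along the pixel's ray), 0 where there is no reading), "fx", "fy", "cx", "cy" (pixels), "dist_coeffs" ([k1, k2, p1, p2, k3] as OpenCV has them; the pictures are not rectified), "cam_to_world" (4x4, takes a point from camera to world coordinates). Camera axes: x right, y up, looking along -z (the intrinsics and any distortion apply to the point x, -y, -z); pixel columns grow to the right and rows downward; lengths in mm; the calibration is good to about 2 mm. A picture is of the moment at which its call begins.
A pose or a line that the arm cannot do raises PlanningError and nothing moves.
- finish_job(): hands the job in; it is judged then, once.
The state is a dict: "time": time; "qpos": joint angles; "qvel": joint speeds; "joint_efforts": joint torques, N m; "eef_pos": TCP position; "tool_rot": TCP orientation; "ft_force": force on the tool from outside, world axes, zero at the start; "torque": the same for the moment, N m; "finger_gap": finger opening in mm; "gripper_force": force on a finger pad.
Only numpy, scipy, OpenCV 4.12 (cv2) and the standard library are available. Lean on these libraries where they do the work, as an engineer would, in place of code of your own. Each camera call takes 0.05 s, during which the arm holds its last target. There are 200 camera calls.

## Working session

There is one attempt and no reset: what is moved stays moved. The work goes in short steps, each a Python script; the robot and the scene stay as the last script left them, time stands still between calls to the robot, and variables do not carry over. Pictures are saved under pics/ and viewed, at most 14 in all, crops included, and the job is handed in when it is done.

```bash
mkdir -p pics; python3 - <<'E'
from workcell import *
import cv2,numpy as np,pickle
for n in("top","side"):
    c=camera(n);pickle.dump(c,open(n+".pkl","wb"));cv2.imwrite(f"pics/{n}0.png",cv2.resize(c["image"],(784,588)))
    print(n,c["fx"],c["fy"],c["cx"],c["cy"],c["dist_coeffs"],np.round(c["cam_to_world"],3).tolist(),(c["range_z"]>0).mean())
s=read_state();print(s["time"],np.round(s["tool_rot"],3).tolist(),grip_point_offset,s["finger_gap"])
E
```

```text
top 421.09494863018006 421.09494863018006 271.9765282362757 206.28467792132236 [0.01543705 0.         0.         0.         0.        ] [[-0.021, 0.981, -0.191, 221.265], [-0.999, -0.026, -0.026, 26.09], [-0.03, 0.19, 0.981, 1176.772], [0.0, 0.0, 0.0, 1.0]] 0.996016156462585
side 454.7604378382795 454.7604378382795 277.82109393154934 214.29490340880648 [-0.13676671  0.          0.          0.          0.        ] [[0.978, -0.101, 0.181, 680.878], [0.207, 0.536, -0.819, -1026.653], [-0.014, 0.838, 0.545, 772.321], [0.0, 0.0, 0.0, 1.0]] 0.9959608843537415
0.1 [[-0.945, 0.328, -0.0], [0.328, 0.945, -0.001], [-0.0, -0.001, -1.0]] -18.700000000000003 85.3286303774888
```

View pics/top0.png

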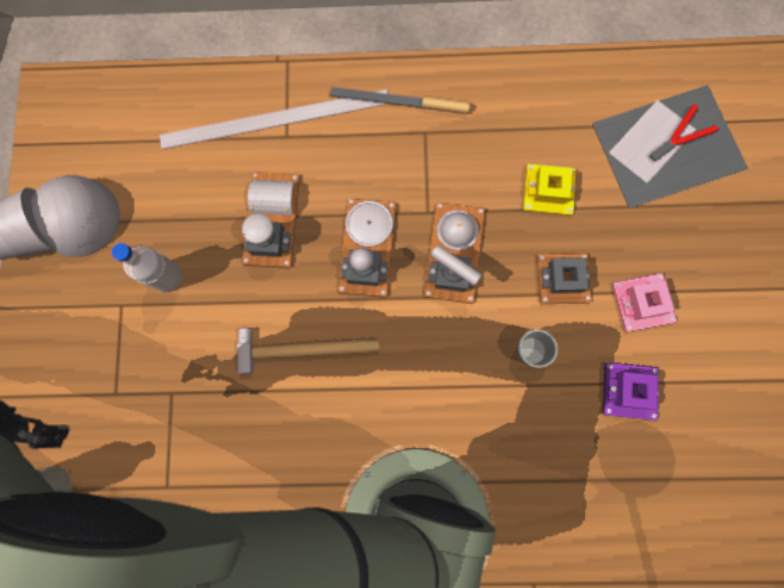

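View pics/side0.png

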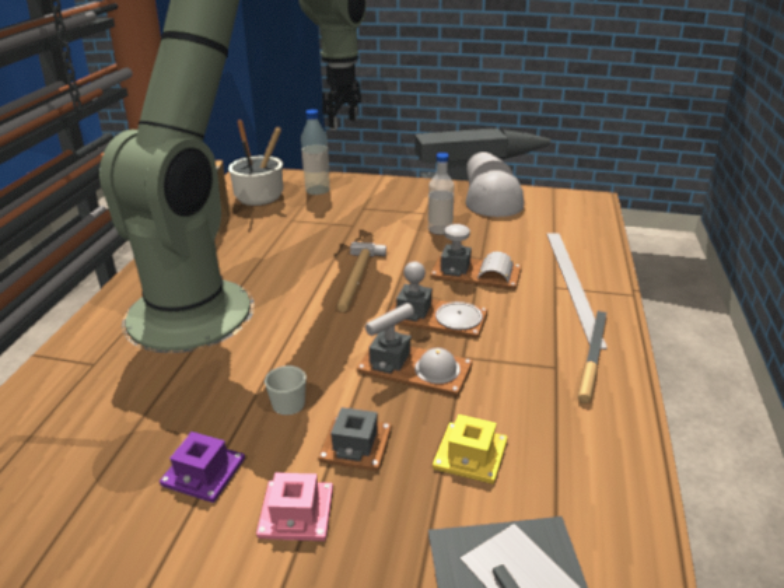

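The spare-holder candidates, in the 784-wide top view, are the dark iron block on a wooden board (568,278), yellow (550,188), pink (645,300) and purple (632,390). Only the dark one fits, because the coloured ones are excluded. The station boards, left to right, are:
- **Gutter:** half-pipe at (273,195), holding the mushroom stake.
- **Saucer:** disc at (369,222), holding the ball stake.
- **Dome:** dome at (459,229), holding the T-stake.

Next I'll measure and view a crop to confirm.

```bash
cat >vis.py <<'E'
import cv2,numpy as np
def cloud(c):
    h,w=c["range_z"].shape;u,v=np.meshgrid(np.arange(w),np.arange(h))
    K=np.array([[c["fx"],0,c["cx"]],[0,c["fy"],c["cy"]],[0,0,1]])
    n=cv2.undistortPoints(np.stack([u,v],-1).reshape(-1,1,2).astype(float),K,np.array(c["dist_coeffs"])).reshape(h,w,2)
    z=c["range_z"];p=np.stack([n[...,0]*z,-n[...,1]*z,-z,np.ones_like(z)],-1)
    return (p@np.array(c["cam_to_world"]).T)[...,:3]
E
python3 - <<'E'
import pickle,cv2,numpy as np
from vis import cloud
from scipy.optimize import least_squares
C={n:pickle.load(open(n+".pkl","rb")) for n in("top","side")}
P={n:cloud(C[n]) for n in C}
top=P["top"]
guess={k:top[int(v*420/588),int(u*560/784)] for k,(u,v) in dict(mush=(257,228),ball=(361,260),tee=(456,266),spare=(556,278),gut=(273,195),sauc=(369,222),dome=(459,229),bottle=(122,252),tin=(538,335),hamh=(245,350),hame=(375,347)).items()}
for k,g in guess.items(): print(k,np.round(g))
for n in C:
    p=P[n];hsv=cv2.cvtColor(C[n]["image"],cv2.COLOR_BGR2HSV);dark=(hsv[...,2]<110)&(hsv[...,1]<90)
    bench=p[(np.abs(p[...,0]-500)<150)&(np.abs(p[...,1])<300)&(np.abs(p[...,2])<8)];print(n,"bench z",np.median(bench[:,2]))
    for k in("mush","ball","tee","spare"):
        g=guess[k];d=np.hypot(p[...,0]-g[0],p[...,1]-g[1])
        m=dark&(d<60)&(p[...,2]>46)&(p[...,2]<57);q=p[m][:,:2].astype(np.float32)
        r=cv2.minAreaRect(q);print(n,k,"block",len(q),np.round(r[0],1),np.round(r[1],1),round(r[2],1))
        if k=="spare":continue
        hi=p[(d<75)&(p[...,2]>90)&(p[...,2]<130)]
        print("   head",len(hi),np.round(hi.mean(0),1),"zmax",hi[:,2].max().round(1),"rect",[np.round(x,1) for x in cv2.minAreaRect(hi[:,:2].astype(np.float32))])
        if k=="ball":
            hi=p[(d<50)&(p[...,2]>92)&(p[...,2]<130)]
            f=least_squares(lambda c:np.linalg.norm(hi-c,axis=1)-22.5,[g[0],g[1],102],loss="soft_l1");print("   sphere",f.x.round(1))
    # boards: plane z~12 points
    for k in("mush","ball","tee","spare"):
        g=guess[k];c=np.array([g[0]+(45 if k!="spare" else 0),g[1]])
        d=np.hypot(p[...,0]-c[0],p[...,1]-c[1]);m=(d<125)&(p[...,2]>8)&(p[...,2]<16)&(np.abs(p[...,1]-c[1])<62)
        q=p[m][:,:2].astype(np.float32);r=cv2.minAreaRect(q);print(n,k,"board",len(q),np.round(r[0],1),np.round(r[1],1),round(r[2],1))
cr=C["top"]["image"][110:220,160:440];cv2.imwrite("pics/crop1.png",cv2.resize(cr,None,fx=2.8,fy=2.8,interpolation=cv2.INTER_CUBIC))
E
```

```text
mush [552. 285. 120.]
ball [483.  91. 125.]
tee [468. -84. 114.]
spare [ 454. -282.   54.]
gut [642. 271.  45.]
sauc [586.  79.  25.]
dome [558. -99.  51.]
bottle [485. 493. 211.]
tin [ 346. -244.   34.]
hamh [331. 326.  22.]
hame [333.  73.  22.]
top bench z 0.41495052013806344
top mush block 202 [552.4 287.5] [62.6 62.1] 85.2
   head 382 [550.2 285.8 112.3] zmax 120.8 rect [array([552.5, 287.2]), array([56.5, 55.6]), np.float64(2.4)]
top ball block 214 [487.3  91.4] [62.1 61.4] 83.1
   head 227 [484.8  90.4 117. ] zmax 127.2 rect [array([487.2,  90.9]), array([41.5, 42.5]), np.float64(46.7)]
   sphere [488.4  91.3 102.2]
top tee block 203 [472.  -84.1] [62.1 62.3] 81.7
   head 390 [469.7 -84.4 111.9] zmax 119.7 rect [array([471.6, -84.8]), array([102.2,  26.3]), np.float64(53.0)]
top spare block 298 [ 459.7 -310. ] [62.8 61. ] 88.7
top mush board 726 [599.7 283.7] [213.5 116.2] 1.4
top ball board 877 [538.5  95.4] [119.5 200.4] 83.4
top tee board 927 [521.  -87.8] [111.9 207.2] 87.1
top spare board 443 [ 421.3 -284.1] [179.3 118.7] 0.0
side bench z 1.3599462771721846
side mush block 123 [551.4 280.6] [61.6 61.8] 83.6
   head 180 [552.6 274.4 110.9] zmax 122.0 rect [array([551.9, 280.6]), array([52. , 52.7]), np.float64(56.4)]
side ball block 146 [488.5  88.9] [68.3 58.7] 82.7
   head 181 [488.3  78.  111.6] zmax 126.9 rect [array([486.5,  81.6]), array([34.1, 40.7]), np.float64(71.9)]
   sphere [486.4  90.5 103.1]
side tee block 180 [473.3 -89.5] [63.8 58.1] 79.4
   head 362 [472.4 -94.4 109. ] zmax 119.3 rect [array([472.3, -89. ]), array([100.2,  26.2]), np.float64(50.6)]
side spare block 104 [ 463.6 -313.5] [54.8 57. ] 0.5
side mush board 527 [601.2 280.2] [106.2 202.1] 84.7
side ball board 423 [537.   82.3] [101.9 202.6] 86.3
side tee board 764 [520.4 -95.7] [104.3 201.3] 80.4
side spare board 367 [ 421.1 -295. ] [ 97.1 189.7] 79.8
```

View pics/crop1.png

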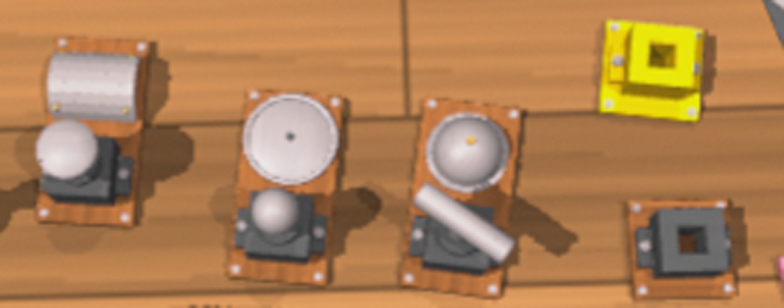

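Confirmed in the crop: the dark holder on the wooden board at (690,240) is the spare, and the yellow one at (660,55) is a decoy. The stations are gutter (95,130), saucer (288,190) and dome (465,200). The plan is to park the T-stake, then move ball to dome, mushroom to saucer and T-stake to gutter.

```bash
cat >arm.py <<'E'
from workcell import *
import numpy as np
HOLD=dict(gutter=(552.2,286.5),saucer=(487.3,91.0),dome=(472.3,-85.5))
def rot(a): # closing axis (tool y) at angle a, tool down
    y=np.array([np.cos(a),np.sin(a),0]);z=np.array([0,0,-1.]);return np.column_stack([np.cross(y,z),y,z])
def best(p,a):
    q0=np.array(read_state()["qpos"]);o=[]
    for b in(a,a+np.pi):
        q=inverse_kinematics(p,rot(b))
        if q is not None:o.append((np.abs(np.array(q)-q0).max(),b))
    return min(o)[1]
TR=240
def info(t):
    s=read_state();print(t,"t=%.1f"%s["time"],np.round(s["eef_pos"],1),"gap %.1f F %.1f"%(s["finger_gap"],s["gripper_force"]),"ft",np.round(s["ft_force"],1),flush=True)
def pick(xy,ztcp,a):
    p=[*xy,TR];a=best(p,a);movep(p,rot(a))
    hit=movel([*xy,ztcp],max_speed=120,guard=15);info("down hit=%s"%hit)
    if hit:return False
    clamp();info("clamped");movel([*xy,TR],max_speed=120);info("lifted");return True
def place(xy,ztcp):
    movel([*xy,TR],max_speed=200)
    movel([*xy,ztcp+45],max_speed=120)
    hit=movel([*xy,ztcp],max_speed=35,guard=15);info("place hit=%s"%hit);return hit
def release(xy):
    open_gripper();movel([*xy,TR],max_speed=150);info("released")
E
python3 - <<'E'
import pickle,cv2
from vis import cloud
from arm import *
for n in("top","side"):
    c=pickle.load(open(n+".pkl","rb"));p=cloud(c);hsv=cv2.cvtColor(c["image"],cv2.COLOR_BGR2HSV)
    m=(hsv[...,2]<110)&(hsv[...,1]<90)&(np.hypot(p[...,0]-460,p[...,1]+312)<60)&(abs(p[...,2]-52)<6)
    r=cv2.minAreaRect(p[m][:,:2].astype(np.float32));print(n,r)
e=read_state()["eef_pos"];movel([e[0],e[1],330],max_speed=150)
a=np.radians(52.5-90);xy=HOLD["dome"];p=[xy[0],xy[1],330];a=best(p,a);movep(p,rot(a));info("over")
print(pick(xy,80,a))
c=camera("side");cv2.imwrite("pics/s1.png",cv2.resize(c["image"][80:340,150:450],None,fx=2,fy=2))
E
```

```text
top ((459.6519775390625, -310.7996826171875), (64.29440307617188, 61.02778625488281), 88.73300170898438)
side ((461.2731018066406, -314.462158203125), (60.77334213256836, 57.159767150878906), 2.249685764312744)
over t=3.5 [472.6 -84.7 329.9] gap 85.4 F 0.0 ft [-0.3  0.7  0.1]
down hit=False t=5.4 [472.6 -85.5  80.5] gap 85.4 F 0.0 ft [-0.1  0.7  0.5]
clamped t=6.0 [472.6 -85.6  80.2] gap 24.2 F 58.5 ft [-0.1  0.3  5.7]
lifted t=7.5 [472.  -85.5 239.5] gap 23.8 F 59.2 ft [-0.8  0.1 -6.3]
True
```

View pics/s1.png

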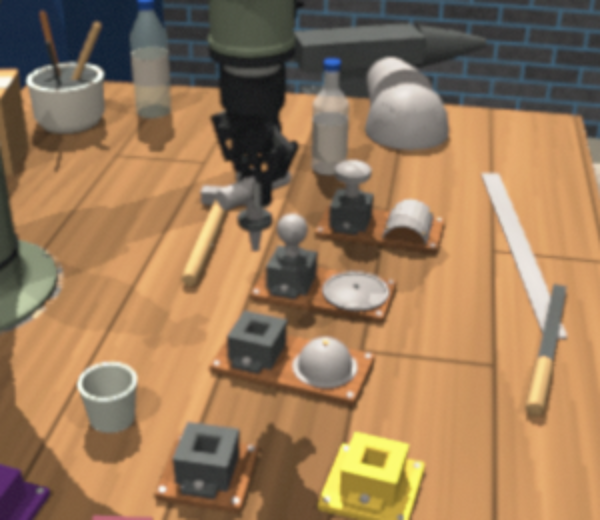

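The T-stake hangs upright in the gripper at crop (250,210), and the dome holder (257,340) is now empty. Next I park it in the spare holder.

```bash
sed -i 's/^HOLD=dict(/HOLD=dict(spare=(460.2,-311.5),/' arm.py; python3 - <<'E'
import cv2
from vis import cloud
from arm import *
c=camera("top");p=cloud(c);hsv=cv2.cvtColor(c["image"],cv2.COLOR_BGR2HSV)
xy=HOLD["spare"];h=place(xy,81)
if not h: release(xy)
for n in("top","side"):
  c=camera(n);p=cloud(c);hsv=cv2.cvtColor(c["image"],cv2.COLOR_BGR2HSV)
  for b in("dome","spare"):
    x,y=HOLD[b];m=(hsv[...,2]<110)&(hsv[...,1]<90)&(np.hypot(p[...,0]-x,p[...,1]-y)<50)&(abs(p[...,2]-52)<6)
    print(n,b,cv2.minAreaRect(p[m][:,:2].astype(np.float32)))
cv2.imwrite("pics/s2.png",cv2.resize(c["image"][80:380,150:450],None,fx=1.8,fy=1.8))
E
```

```text
place hit=False t=11.4 [ 460.3 -311.6   81.2] gap 24.5 F 59.2 ft [ 0.6  0.3 -7.9]
released t=13.2 [ 459.9 -311.3  239.3] gap 85.5 F 0.0 ft [ 0.3 -0.5 -0.5]
top dome ((0.0, 0.0), (0.0, 0.0), 0.0)
top spare ((0.0, 0.0), (0.0, 0.0), 0.0)
side dome ((472.4498596191406, -90.1791000366211), (58.78089904785156, 59.52993392944336), 81.26714324951172)
side spare ((461.6274719238281, -314.2410583496094), (59.26345443725586, 57.02566146850586), 0.5963696837425232)
```

View pics/s2.png

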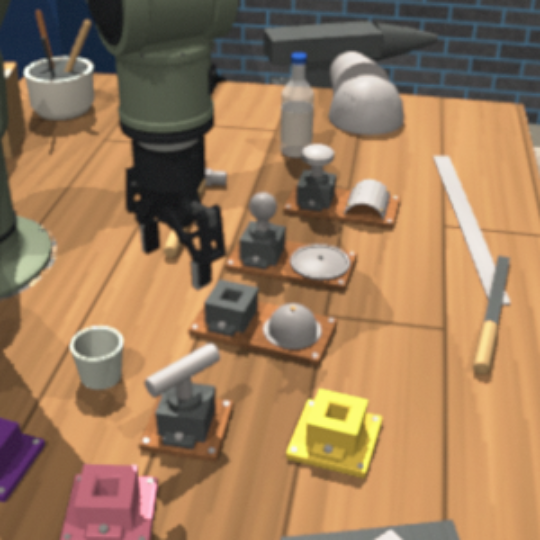

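The T-stake stands upright and seated in the spare holder at (185,400). Next is ball to dome, then mushroom to saucer.

```bash
python3 - <<'E'
import cv2
from arm import *
def job(a,b,z):
    if pick(HOLD[a],z,np.radians(90)):
        cv2.imwrite(f"pics/h_{a}.png",cv2.resize(camera("side")["image"][80:380,150:450],None,fx=1.8,fy=1.8))
        if not place(HOLD[b],z+1): release(HOLD[b]);return True
if job("saucer","dome",78): cv2.imwrite("pics/s3.png",cv2.resize(camera("side")["image"][80:380,150:450],None,fx=1.8,fy=1.8))
E
```

```text
down hit=False t=16.3 [487.6  91.1  78.5] gap 85.2 F 0.0 ft [0.1 0.  0. ]
clamped t=16.8 [487.6  91.2  78.4] gap 42.8 F 59.5 ft [-1.6  0.4  7.8]
lifted t=18.3 [487.   90.9 239.4] gap 42.8 F 61.6 ft [ 0.6 -0.3 -6.3]
place hit=False t=21.9 [472.4 -85.5  79.2] gap 42.7 F 61.6 ft [-0.5  0.7 -5.6]
released t=23.6 [471.9 -85.5 239.3] gap 85.2 F 0.0 ft [ 0.1  0.1 -0.7]
```

View pics/s3.png

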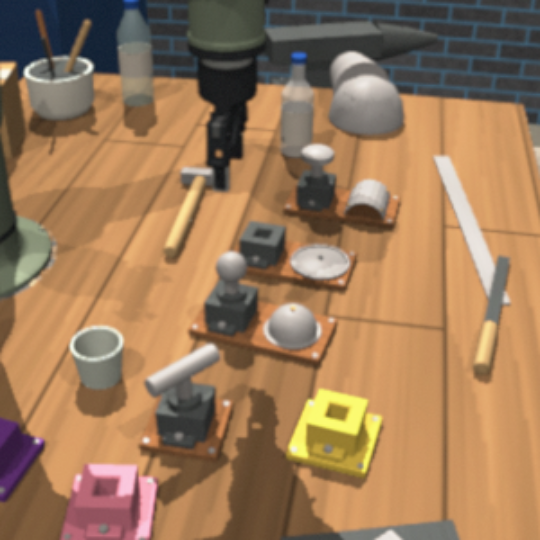

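The ball stake is seated at the dome at (230,300). Next is the mushroom, then the T-stake.

```bash
python3 - <<'E'
import cv2
from arm import *
S=lambda n:cv2.imwrite(f"pics/{n}.png",cv2.resize(camera("side")["image"][80:380,150:450],None,fx=1.8,fy=1.8))
if pick(HOLD["gutter"],77,np.radians(90)):
    S("h_m")
    if read_state()["finger_gap"]>45 and not place(HOLD["saucer"],78):
        release(HOLD["saucer"]);S("s4")
E
```

```text
down hit=False t=26.6 [552.6 286.7  77.7] gap 85.4 F 0.0 ft [ 0.3  0.3 -0.5]
clamped t=27.0 [552.5 286.8  77.9] gap 55.9 F 61.5 ft [-2.2 -0.5 11.1]
lifted t=28.5 [551.9 286.3 239.3] gap 56.0 F 64.9 ft [-0.4 -0.8 -6.6]
place hit=False t=32.3 [487.4  91.   78.1] gap 56.2 F 64.9 ft [ 0.6  0.4 -6.4]
released t=34.0 [486.9  90.9 239.4] gap 85.4 F 0.0 ft [0.7 0.2 0.7]
```

View pics/s4.png

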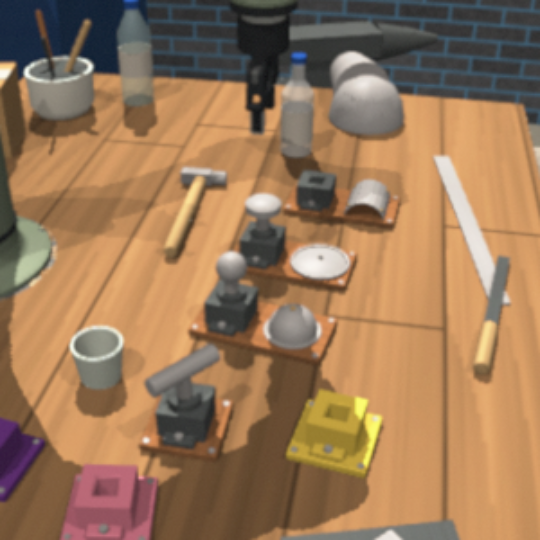

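The mushroom stake is seated at the saucer at (263,225). Last is the T-stake, from the spare holder to the gutter.

```bash
python3 - <<'E'
import cv2,pickle
from arm import *
S=lambda n:cv2.imwrite(f"pics/{n}.png",cv2.resize(camera("side")["image"][80:380,150:450],None,fx=1.8,fy=1.8))
a=np.radians(52.5-90)
if pick(HOLD["spare"],80,a):
    if not place(HOLD["gutter"],81):
        release(HOLD["gutter"]);S("s5")
        e=read_state()["eef_pos"];movel([e[0]-130,e[1]-60,290]);info("away")
        c=camera("top");pickle.dump(c,open("top2.pkl","wb"));cv2.imwrite("pics/t5.png",cv2.resize(c["image"][90:300,60:460],None,fx=2,fy=2))
E
```

```text
down hit=False t=37.0 [ 460.5 -311.7   80.6] gap 85.0 F 0.0 ft [-1.1 -0.2 -0.2]
clamped t=37.6 [ 460.4 -311.7   80.2] gap 24.7 F 58.5 ft [ 0.6 -0.   6. ]
lifted t=39.1 [ 460.  -311.3  239.4] gap 24.7 F 59.2 ft [-0.2 -0.3 -7. ]
place hit=False t=44.8 [552.3 286.6  81.2] gap 24.1 F 59.2 ft [-0.1  0.3 -6.2]
released t=46.6 [551.8 286.4 239.2] gap 85.2 F 0.0 ft [ 0.6 -0.3 -0.6]
away t=47.8 [422.1 226.6 289.9] gap 85.7 F 0.0 ft [-0.1  0.1  0.4]
```

View pics/s5.png

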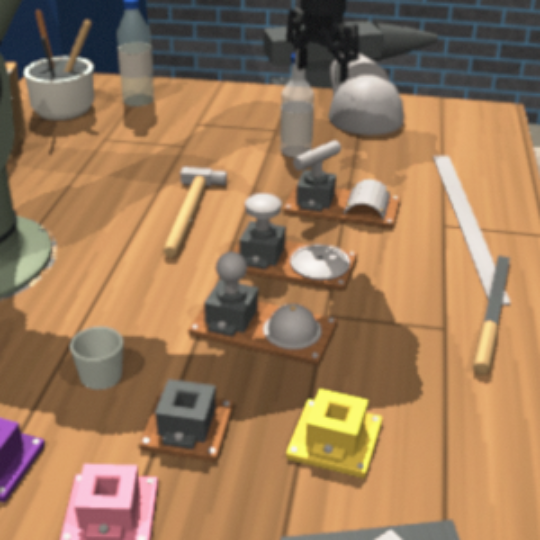

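View pics/t5.png

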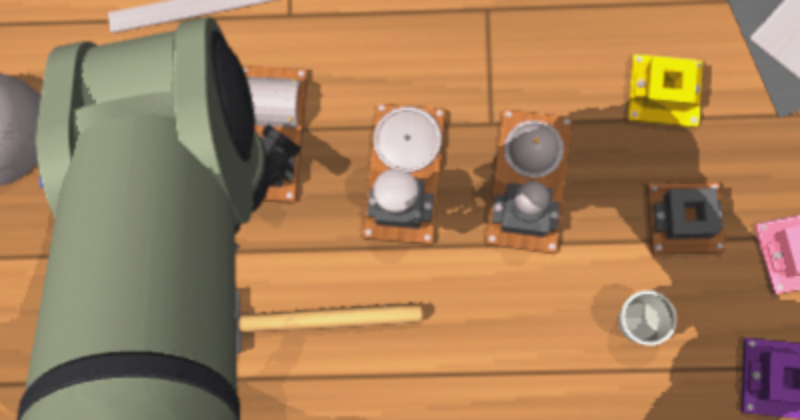

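The side view shows the T-stake at the gutter (317,170), mushroom at the saucer (263,225), ball at the dome (230,290) and the spare holder empty (187,410). The top view agrees, though the arm hides the T-stake. I'll check the seating heights, then hand in.

```bash
python3 - <<'E'
import pickle
from vis import cloud
from arm import *
ok=True
C={"top":cloud(camera("top")),"side":cloud(camera("side"))}
for h,e,v in(("dome",124.5,"top"),("saucer",117,"top"),("dome",124.5,"side"),("saucer",117,"side"),("gutter",115,"side")):
    p=C[v];x,y=HOLD[h];q=p[(np.hypot(p[...,0]-x,p[...,1]-y)<45)&(p[...,2]>85)&(p[...,2]<160)]
    z=np.percentile(q[:,2],97);print(v,h,len(q),z.round(1),"expect",e,q.mean(0).round(1));ok&=abs(z-e)<5
if ok:print(finish_job())
E
```

```text
top dome 232 125.6 expect 124.5 [469.7 -83.7 116.9]
top saucer 382 118.6 expect 117 [485.5  91.9 112.9]
side dome 235 125.7 expect 124.5 [474.2 -97.9 111.8]
side saucer 232 118.5 expect 117 [488.4  79.  110.6]
side gutter 173 118.0 expect 115 [556.8 281.9 108.3]
the job is handed in; nothing more can be done
None
```

I moved all three stakes to their proper plates and handed the job in about 48 s into the 96 s limit; the hand-in call returned no verdict. The ball stake is at the dome, the mushroom at the saucer and the T-stake, parked in the spare holder on the way, at the half-pipe, all seated to within about 3 mm by camera; the spare holder is empty, and the bottle, hammer and tin were never touched.

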